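Load cells, gauge the busbar channel and lay the bar that fits

TASK

Finish this battery module: drop every cell waiting in the tray, button up, into an open bore of the holder, one to a bore, so that it sits right down. Before any bar goes in, push the depth gauge's sprung probe into the busbar channel until the foot sits flat across it, hold it there for a second and read the depth, then lay in the channel the one busbar that comes flush with the holder's top. Stand the gauge back upright on its rest and leave the other things on the bench undisturbed.

Things in the scene. Friction and masses are not known exactly. Their poses are not given: they have to be found in the camera images.
- holder: black cell holder of the module, a fixed block 140 (its x) x 190 (its y) x 80 mm high on a 160 x 210 x 10 mm foot tray; origin at the centre of the underside on the bench, z up. Its flat top is at 80 mm. Three rows of round cell ends show in the top on a 25 mm grid; all are filled flush but five open bores. Along the side of the cells toward its -x edge runs the busbar channel
- bore0 (a point): centre of the mouth of an open bore in the holder's top face: round, 24 mm across, 72 mm deep, straight down; axes as the holder's
- bore1 (a point): centre of the mouth of an open bore in the holder's top face: round, 24 mm across, 72 mm deep, straight down; axes as the holder's
- bore2 (a point): centre of the mouth of an open bore in the holder's top face: round, 24 mm across, 72 mm deep, straight down; axes as the holder's
- bore3 (a point): centre of the mouth of an open bore in the holder's top face: round, 24 mm across, 72 mm deep, straight down; axes as the holder's
- bore4 (a point): centre of the mouth of an open bore in the holder's top face: round, 24 mm across, 72 mm deep, straight down; axes as the holder's
- channel (a point): centre of the busbar channel, at the level of the holder's top face; axes as the holder's. The channel is a closed straight groove, 27 mm wide (holder x) and 98 mm long (holder y), square-cornered; the holder comes in two versions with the channel 5 mm or 10 mm deep. Channel centre is 38 mm from the holder's centre, 32 mm from its edge
- cell0_mid (a point): cylindrical battery cell, white sleeve, steel top with a small raised button, 21 mm across, 70 mm tall, 68 g; foot edge chamfered 2 mm; point half-way up on its axis, z toward the button end. Starts upright in the tray, button up. A cell may be absent
- cell1_mid (a point): cylindrical battery cell, white sleeve, steel top with a small raised button, 21 mm across, 70 mm tall, 68 g; foot edge chamfered 2 mm; point half-way up on its axis, z toward the button end. Starts upright in the tray, button up. A cell may be absent
- cell2_mid (a point): cylindrical battery cell, white sleeve, steel top with a small raised button, 21 mm across, 70 mm tall, 68 g; foot edge chamfered 2 mm; point half-way up on its axis, z toward the button end. Starts upright in the tray, button up. A cell may be absent
- cell3_mid (a point): cylindrical battery cell, white sleeve, steel top with a small raised button, 21 mm across, 70 mm tall, 68 g; foot edge chamfered 2 mm; point half-way up on its axis, z toward the button end. Starts upright in the tray, button up. A cell may be absent
- cell4_mid (a point): cylindrical battery cell, white sleeve, steel top with a small raised button, 21 mm across, 70 mm tall, 68 g; foot edge chamfered 2 mm; point half-way up on its axis, z toward the button end. Starts upright in the tray, button up. A cell may be absent
- cell_tray: grey cell tray, fixed, 192 (x) x 60 (y) x 15 mm high, with five 23 mm pockets in a row along its x, 38 mm apart, 12 mm deep (floor 3 mm above the bench); origin at the centre of the underside
- bar_thin_block (a point): thin busbar: flat copper bar 88 (its x) x 22 (its y) x 5 mm, with one short brass terminal block 14 x 12 x 14 mm standing on the middle of it, by which it is held; 100 g. Point at the centre of the block, 7 mm above the bar's top face and 12 mm above its underside; z up
- bar_thick_block (a point): thick busbar: flat copper bar 88 (its x) x 22 (its y) x 10 mm, with one long brass terminal block 34 x 12 x 14 mm standing on the middle of it; 200 g. Point at the centre of the block, 7 mm above the bar's top face and 17 mm above its underside; z up
- gauge_mid (a point): plunger depth gauge, 200 g: steel foot 70 (its x) x 20 (its y) x 10 mm with a flat underside, upright body 26 (x) x 18 (y) mm above it up to 56 mm, a small collar to 60 mm. Point on the axis 35 mm above the underside of the foot; z up. Through it runs the sprung probe: a 6 mm rod that hangs 14 mm below the foot when free
- probe_tip (a point): lower end of the gauge's probe, on its axis
- probe (a joint): how far the probe is pushed back up into the gauge, in m: 0 when free (14 mm out below the foot), at most 0.013. Depth under a flat-seated foot = 0.014 minus this value. Spring 1.2 N at 0, 300 N/m. The thin rod with a knob at the top of the gauge rises by the same amount (knob top 6 mm above the collar when free)
- rest_seat (a point): where the middle of the underside of the gauge's foot lies on its fixed rest: aluminium plate 104 (x) x 48 (y) mm on the bench with two grey posts whose tops, 30 mm above the bench and 40 mm apart, carry the ends of the foot (foot along x); 10 mm high lips 39 mm either side of the middle (x); the gap between the posts is free for the probe. This point is 30 mm above the bench; axes as the rest's
- driver: bystander: black-handled screwdriver, 190 mm; origin in its underside
- tape: bystander: roll of amber tape, 74 mm across; origin in its underside
- marker: bystander: grey marker pen, 130 mm; origin in its underside
- spray: bystander: aluminium spray can, 160 mm tall; origin in its underside
- rule: bystander: steel rule, 160 x 26 mm; origin in its underside
Mind the look-alikes: they are no part of the job. What is shaped like the part that bears bar_thin_block but turquoise is not meant.

How it is judged:
By the outcome, as a careful person would: the job done as asked, in the order asked, and still so for the second after the job is handed in, with the robot touching nothing.
Of cell0, cell1, cell2, cell3, cell4 only 3 to 5 are there at a start; the rules pass over those that are not, and their reading is None.
At some moment in a run one of bar_thin, bar_thick may be knocked a few centimetres aside while the robot is not near it.
It also fails if it takes over 210 s, if anything falls off the work surface, if the arm or the gripper's body presses on something with over 40 N, if the wrist force passes 120 N, or if a joint passes its speed limit or range.

ROBOT

A 6-joint arm with a two-finger parallel gripper is mounted at the origin on the work surface. World frame = base frame: x ahead of the robot, y to its left, z up, the work surface at z = 0. Lengths are in m, angles in rad, forces in N, time in s.
With the tool pointing down it reaches from about 0.375 to 0.975 m from the base axis. Payload 3.8 kg.
Tool frame: the origin (TCP) lies midway between the tips of the shut fingers; the grasp point (between the pads) lies 19 mm behind it; x points along the fingers, y is the direction in which the jaws open and shut, and the axes are right-handed (so a half turn about x gives the same grasp; the last joint's range is limited). The gripper opens to 88 mm and grips with 3 to 60 N. Pads are 18 mm wide; open, the fingers measure 123 mm over their backs; the gripper's body (75 mm by 187 mm) begins 45 mm behind the grasp point.
Start: joints at [1.212, 0.264, 1.604, -0, 1.274, -0.037], TCP at [0.213, 0.64, 0.239] pointing down, gripper open.
Joint ranges: [-2.63, 2.63], [-0.94, 2.18], [0.31, 2.57], [-1.31, 4.45], [0, 2.66], [-2.55, 2.55]. Speed limits (rad/s): [2.57, 2.57, 3.14, 3.14, 3.14, 3.14].

INTERFACE

Orientations are given as a rotation vector (axis times angle).
In Python, from cell import manip, inverse_kinematics, cams, order gives the robot as it stands. Calls block until the motion is done:
- manip.move_pose(position, orientation): joint-space move of the TCP to a pose.
- manip.move_linear(position, rate=0.15, rot=None): straight line of the TCP; rot=None keeps the orientation; rate is the mean speed in m/s.
- manip.set_joints(angles): joint-space move.
- manip.set_gripper(opening, force=None): finger opening in m; force is the grip in N (None keeps the last); returns when the fingers have stopped.
- manip.dwell(seconds).
- inverse_kinematics(position, orientation): joint angles nearest the present ones, or None.
- manip.state(): the state.
- cams.capture(name): name is "scene" or "top"; returns a dict with "image" (480x640x3 uint8, blue, green, red), "z_map" (480x640 float32, m along the optical axis (not along the pixel's ray), 0 where there is no reading), "intrinsics" (3x3 intrinsics, pixels), "position" and "orientation" of the camera in the world. Camera axes: x right, y down, z forward; pixel columns grow to the right and rows downward; lengths in m; the calibration is good to about 2 mm. A picture is of the moment at which its call begins.
A pose or a line that the arm cannot do raises manip.IKError and nothing moves.
- order.close_job(): hands the job in, once; it reports no verdict.
The state is a dict: "clock": time; "joint_pos": joint angles; "joint_velocities": joint speeds; "tau": joint torques, N m; "tool_pos": TCP position; "tcp_rot": TCP orientation; "contact_force": force on the tool from outside, world axes, zero at the start; "moment": the same for the moment, N m; "gripper_width": finger opening in m.
Only numpy, scipy, OpenCV 4.12 (cv2) and the standard library are available. Lean on these libraries where they do the work, as an engineer would, in place of code of your own. Each camera call takes 0.05 s, during which the arm holds its last target.

## Working session

There is one attempt and no reset: what is moved stays moved. The work goes in short steps, each a Python script; the robot and the scene stay as the last script left them, time stands still between calls to the robot, and variables do not carry over. Pictures are saved under pics/ and viewed, and the job is handed in when it is done.

```bash
ls; mkdir -p pics
python3 - <<'E'
from cell import manip,cams
import cv2,numpy as np
for n in("scene","top"):
    c=cams.capture(n);cv2.imwrite(f"pics/{n}0.png",c["image"]);np.savez(f"/tmp/{n}0.npz",**c)
    print(n,c["intrinsics"],c["position"],c["orientation"])
print(manip.state())
E
```

```text
pics
scene [[522.60785876   0.         313.51505602]
 [  0.         522.60785876 233.22519756]
 [  0.           0.           1.        ]] [1.47755473 0.24126612 0.87997215] [-1.51318269 -1.92670505  0.92099388]
top [[454.91592388   0.         328.037241  ]
 [  0.         454.91592388 238.95926262]
 [  0.           0.           1.        ]] [0.38813006 0.00252949 1.06506759] [-2.13253878  2.17571494 -0.16603301]
{'clock': 0.1, 'joint_pos': array([ 1.21208719e+00,  2.64645327e-01,  1.60521000e+00, -1.44590333e-05,
        1.27372753e+00, -3.68948957e-02]), 'joint_velocities': array([-0.00148888, -0.00101255, -0.00384437,  0.00102943,  0.00117587,
       -0.00081911]), 'tau': array([-1.88175295e-04, -5.03620577e+01, -3.58075511e+01,  7.30903144e-02,
        2.32451392e-02, -5.71726525e-05]), 'tool_pos': array([0.213273  , 0.63974793, 0.23754924]), 'tcp_rot': array([ 0.25102453,  1.55637954, -0.25410507]), 'contact_force': array([-0.96481646, -0.51494252,  0.12318808]), 'moment': array([-0.0106815 ,  0.01108058, -0.01911271]), 'gripper_width': 0.08837697583765376}
```

View pics/scene0.png

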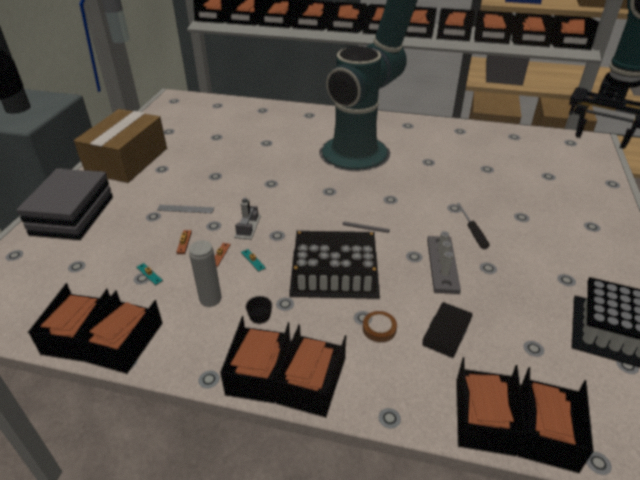

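View pics/top0.png

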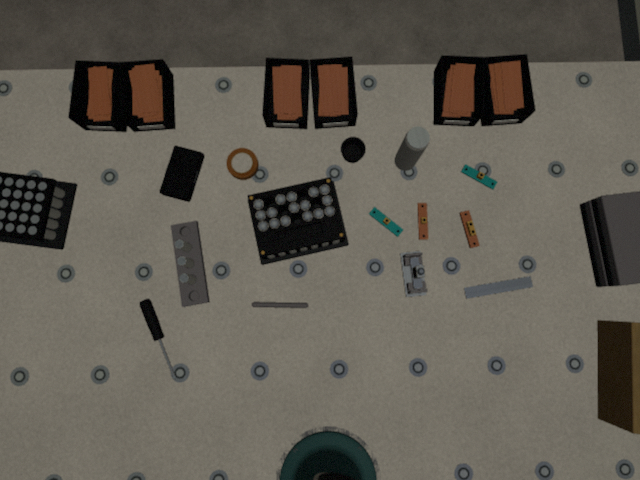

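Run:
```python
import cv2,numpy as np
im=cv2.imread("pics/top0.png")
def crop(x0,y0,x1,y1,s): return cv2.convertScaleAbs(cv2.resize(im[y0:y1,x0:x1],None,fx=s,fy=s,interpolation=cv2.INTER_CUBIC),alpha=1.6,beta=10)
cv2.imwrite("pics/c1.png",crop(160,170,360,320,4))
cv2.imwrite("pics/c2.png",crop(355,120,545,310,3.1))
```

```text
(no output)
```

View pics/c1.png

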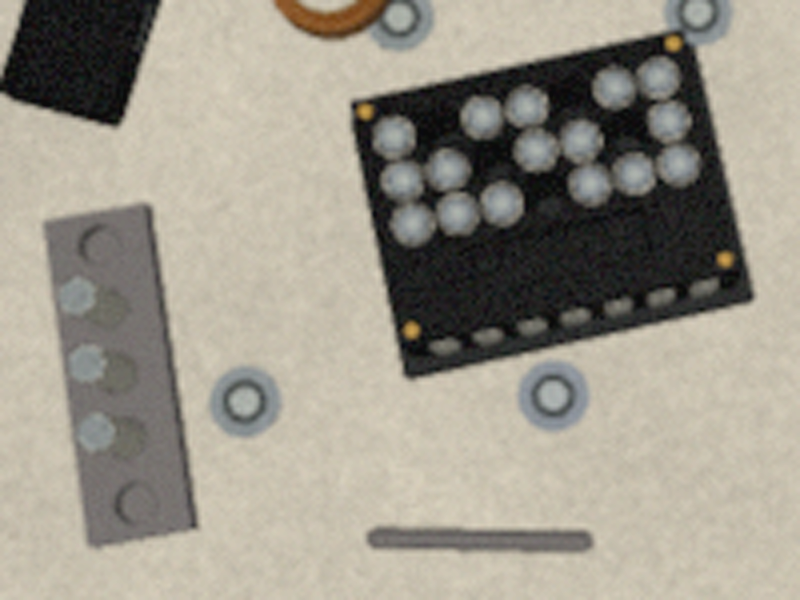

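View pics/c2.png

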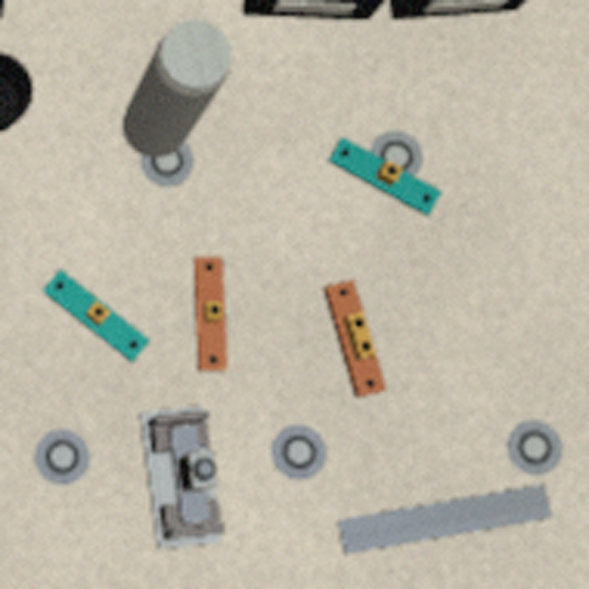

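```bash
cat > h.py <<'E'
import numpy as np,cv2
from scipy.spatial.transform import Rotation as R
def cloud(c):
    z=c["z_map"];K=c["intrinsics"];v,u=np.mgrid[0:480,0:640]
    p=np.stack([(u-K[0,2])/K[0,0]*z,(v-K[1,2])/K[1,1]*z,z],-1)
    P=p@R.from_rotvec(c["orientation"]).as_matrix().T+c["position"]
    P[z<=0]=np.nan
    return P
def pix2world(c,u,v,h):
    K=c["intrinsics"];d=R.from_rotvec(c["orientation"]).as_matrix()@np.array([(u-K[0,2])/K[0,0],(v-K[1,2])/K[1,1],1])
    return c["position"]+d*(h-c["position"][2])/d[2]
def proj(c,P):
    K=c["intrinsics"];q=(np.asarray(P,float)-c["position"])@R.from_rotvec(c["orientation"]).as_matrix()
    return q[...,:2]/q[...,2:]*[K[0,0],K[1,1]]+[K[0,2],K[1,2]]
E
python3 - <<'E'
from h import *
c=dict(np.load("/tmp/top0.npz"));P=cloud(c)
def st(n,u,v,r=2):
    q=P[v-r:v+r+1,u-r:u+r+1].reshape(-1,3);print(n,np.round(np.nanmedian(q,0),4),np.nanstd(q[:,2]).round(4),np.isnan(q[:,2]).sum())
st("bench",300,330);st("bench",450,200);st("bench",220,300)
st("holder top",290,248);st("chan?",295,230);st("tape",242,150);st("spray top",418,137,1);st("gauge",419,271,1);st("cell",182,261,1)
st("tray",196,296,1);st("thin",422,210,1);st("thick",467,218,1)
# coarse height map
z=np.clip(P[...,2],-.01,.12);im=(255*(z+.01)/.13);im=np.nan_to_num(im).astype(np.uint8)
o=cv2.applyColorMap(cv2.resize(im[170:320,160:360],None,fx=4,fy=4,interpolation=0),2)
cv2.imwrite("pics/z1.png",o)
o=cv2.applyColorMap(cv2.resize(im[120:310,355:545],None,fx=3,fy=3,interpolation=0),2)
cv2.imwrite("pics/z2.png",o)
E
```

```text
bench [ 0.3292  0.056  -0.0008] 0.002 1
bench [ 0.6283 -0.3076 -0.0011] 0.0018 0
bench [0.4013 0.2401 0.0005] 0.002 1
holder top [0.5096 0.0717 0.0789] 0.006 0
chan? [0.5506 0.0609 0.0694] 0.0019 0
tape [0.7548 0.1887 0.019 ] 0.0045 0
spray top [ 0.7274 -0.2024  0.1591] 0.0013 0
gauge [ 0.4531 -0.2056  0.0898] 0.0027 0
cell [0.4862 0.3076 0.0729] 0.0024 0
tray [0.4116 0.2947 0.0019] 0.0019 0
thin [ 0.6043 -0.2384  0.0032] 0.0021 0
thick [ 0.5813 -0.3426  0.0098] 0.0022 0
```

View pics/z1.png

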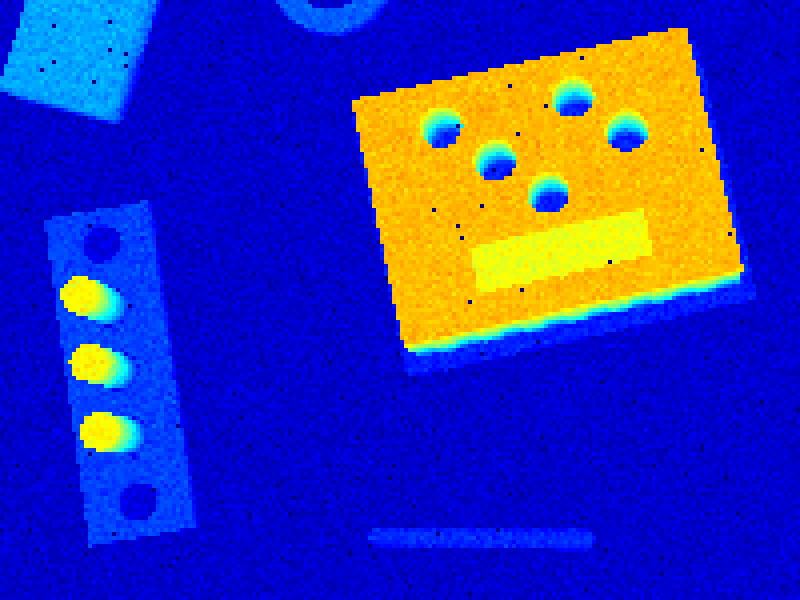

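View pics/z2.png

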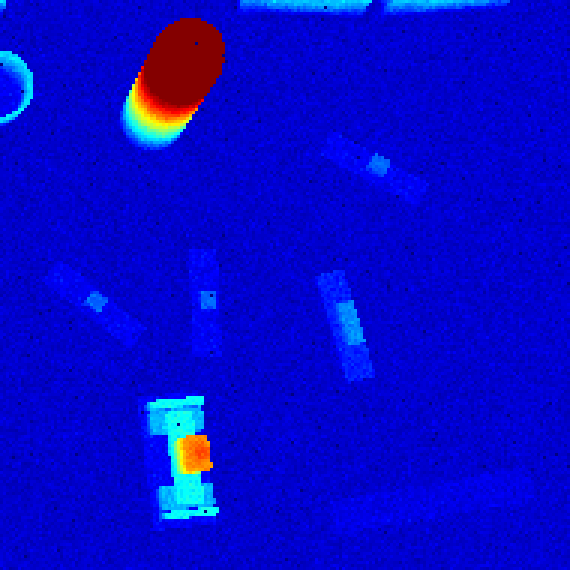

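```bash
cat > meas.py <<'E'
from h import *
from scipy import ndimage as nd
def W(c,mask,h):
    v,u=np.nonzero(mask);K=c["intrinsics"]
    d=np.stack([(u-K[0,2])/K[0,0],(v-K[1,2])/K[1,1],np.ones(len(u))],-1)@R.from_rotvec(c["orientation"]).as_matrix().T
    return (c["position"]+d*((h-c["position"][2])/d[:,2])[:,None])[:,:2]
def comps(mask,P,lo,hi,minpx):
    l,n=nd.label(mask);out=[]
    for i in range(1,n+1):
        m=l==i
        if m.sum()<minpx: continue
        out.append(m)
    return out
def rect(xy):
    r=cv2.minAreaRect((xy*1000).astype(np.float32));return r
E
python3 - <<'E'
from meas import *
for n in("top","scene"):
    c=dict(np.load(f"/tmp/{n}0.npz"));P=cloud(c);Z=cv2.medianBlur(np.nan_to_num(P[...,2]).astype(np.float32),3)
    X,Y=P[...,0],P[...,1]
    reg=(X>.42)&(X<.76)&(Y>-.08)&(Y<.2)
    m=reg&(Z>.060)&(Z<.09)
    top=reg&(Z>.0755)&(Z<.09)
    L=max(comps(m,P,0,0,500),key=lambda a:a.sum());Lf=nd.binary_fill_holes(L)
    r=rect(W(c,Lf&(Z>.05),.08)); print(n,"holder",r)
    hol=Lf&(Z<.076)
    hol=nd.binary_opening(hol)
    for q in comps(hol,P,0,0,20):
        w=W(c,q,.08);print("  hole",q.sum(),w.mean(0).round(4),np.median(Z[q]).round(4), rect(w)[1:] if q.sum()>300 else '')
    reg=(X>.35)&(X<.62)&(Y>.2)&(Y<.42)
    for q in comps(reg&(Z>.066)&(Z<.08),P,0,0,10):
        print("  cell",q.sum(),W(c,q,.073).mean(0).round(4))
    q=nd.binary_opening(reg&(Z>.0085)&(Z<.022));q=max(comps(q,P,0,0,100),key=lambda a:a.sum())
    q=nd.binary_closing(q|(reg&(Z>.03)),iterations=2);print("  tray",rect(W(c,nd.binary_fill_holes(q),.015)))
E
```

```text
top holder ((579.5472412109375, 57.191978454589844), (143.864501953125, 190.02117919921875), 11.874968528747559)
  hole 87 [0.6304 0.0423] 0.0412 
  hole 87 [0.6148 0.1153] 0.0417 
  hole 89 [0.6107 0.0128] 0.0364 
  hole 86 [0.5954 0.0859] 0.0349 
  hole 84 [0.5764 0.0565] 0.0315 
  hole 530 [0.544  0.0498] 0.0699 ((26.959775924682617, 97.70130920410156), 11.580160140991211)
  cell 71 [0.5256 0.3138]
  cell 71 [0.4884 0.3078]
  cell 72 [0.4506 0.3014]
  tray ((488.7752990722656, 308.1253662109375), (192.0455322265625, 61.73627471923828), 9.142398834228516)
scene holder ((592.5431518554688, 61.4989013671875), (160.82009887695312, 189.5494384765625), 11.898728370666504)
  hole 289 [0.5471 0.0526] 0.0688 
  hole 46 [0.5795 0.0584] 0.0682 
  hole 54 [0.6125 0.015 ] 0.069 
  hole 50 [0.5987 0.0877] 0.0685 
  hole 51 [0.6331 0.0452] 0.0681 
  hole 57 [0.618  0.1172] 0.0688 
  hole 471 [0.6606 0.0762] 0.0679 ((20.758960723876953, 187.5244598388672), 11.003116607666016)
  cell 41 [0.4564 0.3038]
  cell 45 [0.494  0.3098]
  cell 46 [0.5312 0.3164]
  tray ((481.299560546875, 308.2666931152344), (218.24525451660156, 60.76261901855469), 9.678533554077148)
```

Run:
```python
from meas import *
c=dict(np.load("/tmp/top0.npz"));P=cloud(c);Z=P[...,2]
np.set_printoptions(linewidth=250)
print((Z[250:298,400:430]*1000).round().astype(int))
cs=dict(np.load("/tmp/scene0.npz"))
i=cs["image"];cv2.imwrite("pics/g.png",cv2.convertScaleAbs(cv2.resize(i[190:245,220:275],None,fx=10,fy=10,interpolation=2),alpha=1.5))
```

```text
[[-2  1  3 ... -1 -2 -1]
 [-3 -6 -3 ...  2 -3  0]
 [ 2  4  4 ...  6  4  1]
 ...
 [ 0  0 -1 ...  0 -2 -1]
 [ 0  0  0 ... -1 -4  3]
 [ 0  3 -1 ... -5  2  0]]<stdin>:4: RuntimeWarning: invalid value encountered in cast
```

View pics/g.png

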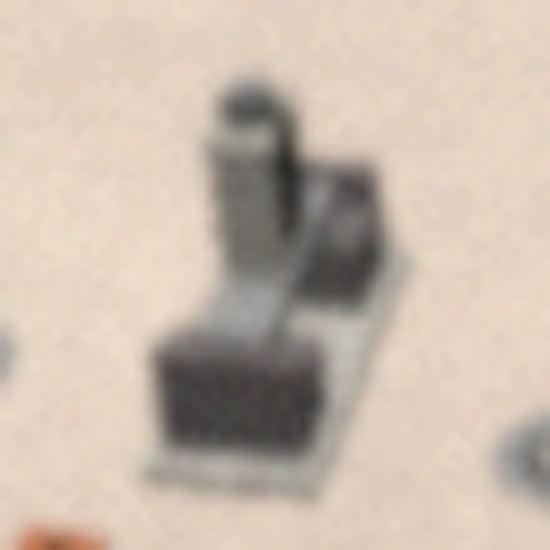

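Run:
```python
from meas import *
c=dict(np.load("/tmp/top0.npz"));P=cloud(c);Z=np.nan_to_num(P[...,2])
X,Y=P[...,0],P[...,1]
reg=(X>.37)&(X<.55)&(Y>-.28)&(Y<-.14)
m=reg&(Z>.02)&(Z<.055);q=max(comps(m,P,0,0,50),key=lambda a:a.sum());xy=P[q][:,:2]
print("all mid",q.sum(),rect(xy),np.nanmedian(Z[q]))
lip=reg&(Z>.036)&(Z<.045);l=P[lip][:,:2]
r=rect(xy);a=np.deg2rad(r[2]);
d=(P[...,:2]-np.array(r[0])/1000)@np.array([[np.cos(a),-np.sin(a)],[np.sin(a),np.cos(a)]])*1000
# rest frame d: along, across
for lo,hi,zl,zh in((-48,-37,.035,.046),(37,48,.035,.046),(-34,-15,.036,.045),(15,34,.036,.045),(-36,-15,.026,.0335),(15,36,.026,.0335)):
  for ax in(0,1):
    k=reg&(d[...,ax]>lo)&(d[...,ax]<hi)&(Z>zl)&(Z<zh);o=d[k]
    if len(o)>5: print(ax,(lo,hi),(zl,zh),len(o),"mean",o.mean(0).round(1),"min",np.percentile(o,3,0).round(1),"max",np.percentile(o,97,0).round(1))
b=reg&(Z>.0835)&(Z<.093);print("body top",b.sum(),P[b][:,:2].mean(0),rect(P[b][:,:2]))
k=reg&(Z>.094);print("knob",k.sum(),P[k].mean(0))
for nm,lo,hi in(("bar",.002,.013),("blk",.0135,.03)):
  for n,x0,x1,y0,y1 in(("thin",.54,.66,-.28,-.2),("thick",.51,.65,-.40,-.29)):
    g=cv2.medianBlur(Z.astype(np.float32),3);k=(X>x0)&(X<x1)&(Y>y0)&(Y<y1)&(g>lo)&(g<hi);k=max(comps(k,P,0,0,3),key=lambda a:a.sum());print(n,nm,k.sum(),rect(P[k][:,:2]),np.median(Z[k]))
```

```text
all mid 476 ((454.76129150390625, -210.12005615234375), (90.20561981201172, 40.83863067626953), 5.233546733856201) 0.03794517838081213
0 (-48, -37) (0.035, 0.046) 46 mean [-42.2   0.8] min [-45.  -17.3] max [-39.5  19.1]
0 (37, 48) (0.035, 0.046) 50 mean [41.5  0.1] min [ 38.8 -18.9] max [44.3 19. ]
0 (-34, -15) (0.036, 0.045) 73 mean [-24.7   1.3] min [-33.4  -8.5] max [-15.8  10.4]
1 (-34, -15) (0.036, 0.045) 11 mean [  3.1 -17.4] min [-44.5 -19.2] max [ 43.4 -15.5]
0 (15, 34) (0.036, 0.045) 73 mean [24.7  0.7] min [16.  -8.6] max [33.  10.5]
1 (15, 34) (0.036, 0.045) 11 mean [-3.9 17.4] min [-43.7  15.1] max [42.7 20.3]
0 (-36, -15) (0.026, 0.0335) 53 mean [-28.6   3.1] min [-35.8 -18.3] max [-21.  20.]
1 (-36, -15) (0.026, 0.0335) 29 mean [  2.5 -17.4] min [-36.4 -19.5] max [ 35.8 -15.5]
0 (15, 36) (0.026, 0.0335) 62 mean [28.3  2.4] min [ 20.3 -19. ] max [35.7 20.2]
1 (15, 36) (0.026, 0.0335) 45 mean [ 2.9 17.9] min [-36.7  15.2] max [41.1 20.3]
body top 80 [ 0.45447352 -0.20848043] ((454.35174560546875, -209.428466796875), (24.759239196777344, 18.152130126953125), 3.158396005630493)
knob 9 [ 0.45359018 -0.21008389  0.09544135]
thin bar 305 ((580.940673828125, -240.19711303710938), (26.745603561401367, 80.52904510498047), 88.64192199707031) 0.005302045760265273
thick bar 311 ((556.2424926757812, -349.1317138671875), (93.10114288330078, 30.14128875732422), 9.768203735351562) 0.009351729649926366
thin blk 25 ((578.0681762695312, -238.27352905273438), (9.761862754821777, 13.1051664352417), 81.1102294921875) 0.018836896586324814
thick blk 99 ((557.712890625, -346.7059020996094), (35.55465316772461, 13.870180130004883), 16.32821273803711) 0.023188465963363436
```

```bash
cat >> h.py <<'E'
def ori(yaw,flip=False):
    y=np.array([-np.sin(yaw),np.cos(yaw),0])*(-1 if flip else 1);x=np.array([0,0,-1.]);return R.from_matrix(np.stack([x,y,np.cross(x,y)],1)).as_rotvec()
def best(pos,yaw):
    from cell import inverse_kinematics
    o=[(abs(q[5]),f) for f in(False,True) if (q:=inverse_kinematics(pos,ori(yaw,f))) is not None]
    return ori(yaw,min(o)[1])
def snap(n,tag):
    from cell import cams
    c=cams.capture(n);cv2.imwrite(f"pics/{n}_{tag}.png",c["image"]);np.savez(f"/tmp/{n}_{tag}.npz",**c);return c
E
python3 - <<'E'
from h import *
from cell import manip,inverse_kinematics
for p,y in(((.4547,-.2092,.2),4.6),((.543,.05,.2),11.9),((.488,.308,.2),9.2),((.579,-.239,.1),0),((.579,-.239,.1),90),((.557,-.348,.1),11),((.557,-.348,.1),101)):
    for f in(0,1):
        q=inverse_kinematics(p,ori(np.deg2rad(y),f));print(p,y,f,None if q is None else np.round(q,2))
o=best((.4547,-.2092,.2),np.deg2rad(4.6))
manip.move_pose((.4547,-.2092,.2),o);manip.set_gripper(.05)
s=manip.state();print(s["clock"],s["tool_pos"],s["contact_force"])
snap("scene","1");snap("top","1")
E
```

```text
(0.4547, -0.2092, 0.2) 4.6 0 [-0.48 -0.04  2.01 -0.    1.17 -2.13]
(0.4547, -0.2092, 0.2) 4.6 1 [-0.48 -0.04  2.01  0.    1.17  1.01]
(0.543, 0.05, 0.2) 11.9 0 [ 0.05  0.05  1.93 -0.    1.17 -1.73]
(0.543, 0.05, 0.2) 11.9 1 [ 0.05  0.05  1.93 -0.    1.17  1.41]
(0.488, 0.308, 0.2) 9.2 0 [ 0.52  0.11  1.86 -0.    1.17 -1.21]
(0.488, 0.308, 0.2) 9.2 1 [ 0.52  0.11  1.86 -0.    1.17  1.93]
(0.579, -0.239, 0.1) 0 0 [-0.43  0.29  1.84  0.    1.01 -2.  ]
(0.579, -0.239, 0.1) 0 1 [-0.43  0.29  1.84 -0.    1.01  1.14]
(0.579, -0.239, 0.1) 90 0 None
(0.579, -0.239, 0.1) 90 1 [-0.43  0.29  1.84 -0.    1.01 -0.43]
(0.557, -0.348, 0.1) 11 0 [-0.6   0.34  1.77 -0.    1.03 -2.36]
(0.557, -0.348, 0.1) 11 1 [-0.6   0.34  1.77 -0.    1.03  0.78]
(0.557, -0.348, 0.1) 101 0 [-0.6   0.34  1.77 -0.    1.03  2.35]
(0.557, -0.348, 0.1) 101 1 [-0.6   0.34  1.77 -0.    1.03 -0.79]
3.9083 [ 0.45468992 -0.20922091  0.20000022] [ 0.53309453 -0.37632955  0.36797299]
```

View scene.

Run:
```python
import cv2
i=cv2.imread("pics/scene_1.png");cv2.imwrite("pics/s1c.png",cv2.convertScaleAbs(cv2.resize(i[90:250,170:340],None,fx=4,fy=4,interpolation=2)[:600],alpha=1.5))
```

```text
(no output)
```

View pics/s1c.png

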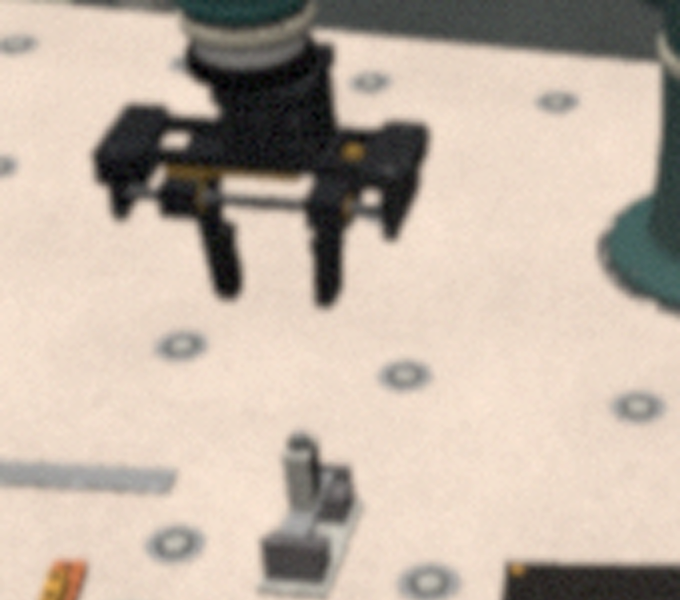

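Run:
```python
from meas import *
c=dict(np.load("/tmp/scene_1.npz"));P=cloud(c)
a=np.deg2rad(4.6);t=np.array([.45469,-.20922])
d=(P[...,:2]-t)@np.array([[np.cos(a),-np.sin(a)],[np.sin(a),np.cos(a)]])*1000;Z=P[...,2]*1000
for z0 in(203,210,218,226,234):
    k=(abs(d[...,0])<40)&(abs(d[...,1])<60)&(abs(Z-z0)<4)
    for s in(-1,1):
        o=d[k&(np.sign(d[...,1])==s)];print(z0,s,len(o),o.mean(0).round(1),o.min(0).round(1),o.max(0).round(1))
k=(abs(d[...,0])<40)&(abs(d[...,1])<60)&(Z>150);print("lowest",np.sort(Z[k])[:8])
c=dict(np.load("/tmp/top_1.npz"));P=cloud(c);d=(P[...,:2]-t)@np.array([[np.cos(a),-np.sin(a)],[np.sin(a),np.cos(a)]])*1000;Z=P[...,2]*1000
for lo,hi in((240,262),(262,285),(285,300),(300,340)):
    k=(Z>lo)&(Z<hi)&(abs(d[...,0])<120)&(abs(d[...,1])<130);o=d[k]
    if len(o):print("top",lo,len(o),o.min(0).round(1),o.max(0).round(1))
```

```text
203 -1 20 [  5.5 -29.9] [-14.  -38.8] [ 14.3 -25.1]
203 1 16 [ 7.9 32.4] [-2.9 26.2] [13.3 39.4]
210 -1 25 [  7.4 -30.5] [ -9.3 -38. ] [ 14.3 -23.7]
210 1 24 [ 6.8 34.2] [-8.3 23.8] [13.9 39.4]
218 -1 27 [  7.  -31.2] [ -8.3 -39.4] [ 13.  -24.7]
218 1 21 [ 7.7 33.8] [-6.3 26. ] [12.7 40.6]
226 -1 23 [  6.2 -30.8] [ -8.7 -40. ] [ 12.1 -24.3]
226 1 20 [ 8.4 35.4] [-4.7 26.2] [14.5 41.4]
234 -1 24 [  7.6 -31.7] [ -4.5 -42. ] [ 13.2 -25.9]
234 1 27 [ 7.3 35.4] [-7.9 27. ] [13.6 42.3]
lowest [197.72308804 197.94798273 198.24514802 198.87142252 199.62100751
 200.12376438 200.12753953 200.19652169]
top 262 79 [-33.1 -55.1] [35.5 79. ]
top 285 310 [-33.1 -55.5] [35.4 92.7]
top 300 1076 [-33.1  30.8] [35.7 92.7]
```

Run:
```python
from h import *
from cell import manip
g=np.array([.4545,-.2086])
f0=manip.state()["contact_force"]
manip.move_linear((*g,.08),rate=.15);manip.move_linear((*g,.049),rate=.05)
s=manip.state();print(s["contact_force"]-f0)
manip.set_gripper(.0,force=20);s=manip.state();print(s["clock"],s["gripper_width"],s["tool_pos"],s["contact_force"]-f0)
manip.move_linear((*g,.052),rate=.03);s=manip.state();print(s["contact_force"]-f0)
manip.move_linear((*g,.20),rate=.15)
s=manip.state();print(s["clock"],s["gripper_width"],s["tool_pos"],s["contact_force"]-f0)
snap("scene","2");snap("top","2")
i=cv2.imread("pics/scene_2.png");cv2.imwrite("pics/s2c.png",cv2.convertScaleAbs(cv2.resize(i[90:250,170:340],None,fx=4,fy=4,interpolation=2)[:600],alpha=1.5))
```

```text
[ 0.63712374 -0.21390079  0.82970207]
6.3083 0.017804834607768293 [ 0.45459648 -0.20858594  0.04917392] [-0.11500601 -0.40234522  2.17803061]
[-0.37171927 -0.32669528 -1.13381556]
7.6917 0.017565836415061317 [ 0.45368759 -0.20819054  0.19875186] [ 0.33403066  0.35911714 -2.6848539 ]
```

View pics/s2c.png

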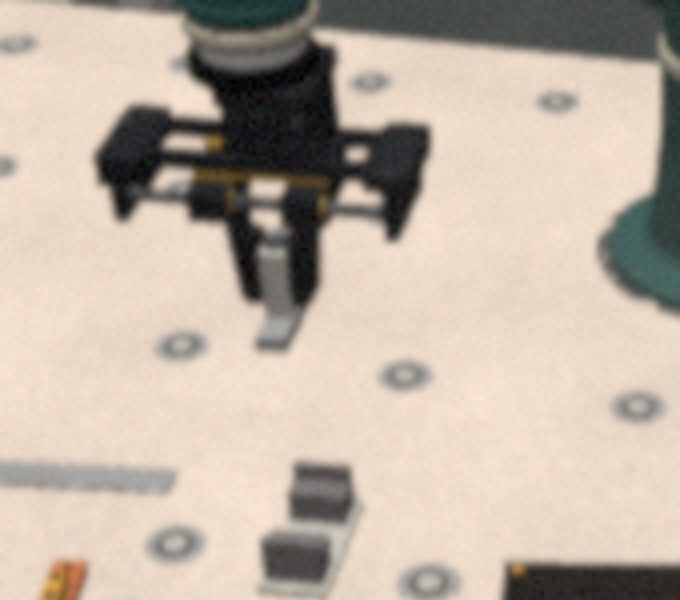

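Run:
```python
from meas import *
c=dict(np.load("/tmp/scene_2.npz"));P=cloud(c);I=c["image"].astype(int).sum(2)
a=np.deg2rad(4.6);t=np.array([.45369,-.20819])
d=(P[...,:2]-t)@np.array([[np.cos(a),-np.sin(a)],[np.sin(a),np.cos(a)]])*1000;Z=P[...,2]*1000-198.75+19 # height over foot underside approx
for z0 in(2,7,14,20,26,32,38,44,50):
    k=(abs(d[...,0])<60)&(abs(d[...,1])<30)&(abs(Z-z0)<3.5)&(I>200)
    o=d[k];print(z0,len(o),o.mean(0).round(1),o.min(0).round(1),o.max(0).round(1)) if len(o) else 0
```

```text
2 34 [19.   5.7] [-12.2  -8.9] [34.7 11. ]
7 71 [20.2  2.2] [-8.4 -9.7] [36.2 10.8]
14 16 [10.2 -0. ] [ 5.4 -8. ] [13.7  8.9]
20 24 [10.8  0. ] [  5.8 -21.5] [14.7 22.1]
26 20 [9.8 1.8] [ -4.9 -22.2] [15.6 22.6]
32 15 [10.7 -5.4] [  6.7 -23.6] [14.6  5.5]
38 15 [10.6 -2.8] [  5.9 -26.3] [15.7  5.9]
44 15 [10.8 -4.8] [  5.9 -26.3] [15.7  5.9]
50 20 [ 9.7 -4.1] [ -5. -24.] [14.9  7.3]
```

Run:
```python
from h import *
from cell import manip
p=np.array([.5448,.0508]);o=ori(np.deg2rad(11.8),True)
manip.move_pose((*p,.20),o)
manip.move_linear((*p,.126),rate=.12)
manip.dwell(.2);f0=manip.state()["contact_force"]
z=.1065
manip.move_linear((*p,z),rate=.05)
while z>.094:
    manip.dwell(.1);s=manip.state();df=s["contact_force"]-f0;print(round(z,4),s["tool_pos"].round(4),df.round(2),s["moment"].round(2))
    if df[2]>7: break
    z-=.001;manip.move_linear((*p,z),rate=.03)
print(s["clock"])
snap("scene","3")
manip.dwell(1.2);s=manip.state();print(s["clock"],s["tool_pos"],s["contact_force"]-f0)
snap("scene","3b");snap("top","3b")
i=cv2.imread("pics/scene_3b.png");cv2.imwrite("pics/s3c.png",cv2.convertScaleAbs(cv2.resize(i[150:300,270:400],None,fx=4,fy=4,interpolation=2)[:600],alpha=1.5))
```

```text
0.1065 [0.545  0.0508 0.1066] [ 0.04 -0.81 -0.14] [-0.    0.15 -0.04]
0.1055 [0.5449 0.0508 0.1056] [-0.18 -0.05 -0.63] [-0.04  0.13 -0.02]
0.1045 [0.5448 0.0508 0.1045] [-0.5  -0.03  0.21] [-0.06  0.15 -0.05]
0.1035 [0.5448 0.0508 0.1035] [-0.06 -0.53  0.07] [-0.11  0.13  0.02]
0.1025 [0.545  0.0508 0.1027] [-0.6  -0.45  1.8 ] [ 0.05  0.15 -0.01]
0.1015 [0.545  0.0508 0.1016] [ 0.32 -1.27  1.69] [-0.06  0.12 -0.05]
0.1005 [0.545  0.0508 0.1006] [-0.15 -0.23  1.96] [0.06 0.04 0.07]
0.0995 [0.5449 0.0508 0.0996] [ 0.59 -0.69  1.68] [ 0.02  0.02 -0.03]
0.0985 [0.5451 0.0509 0.0991] [-0.91 -0.26  7.31] [0.05 0.34 0.01]
13.2667
14.5167 [0.54503656 0.05090747 0.09908443] [-2.11556576  0.35323364  8.17470957]
```

View pics/s3c.png

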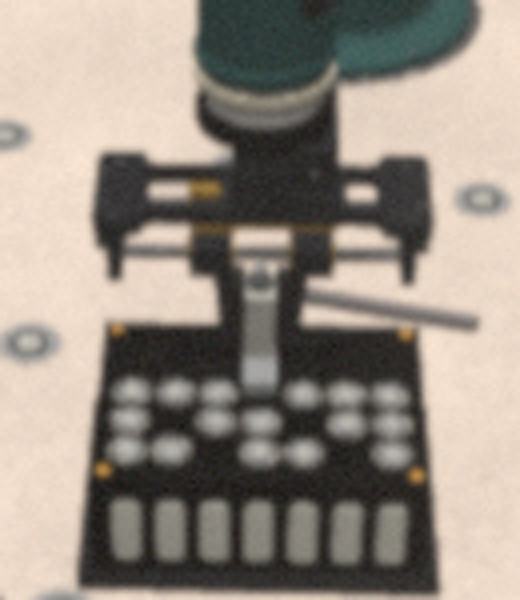

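Run:
```python
from h import *
from cell import manip
p=np.array([.5448,.0508]);s0=manip.state()
manip.move_linear((*p,.0979),rate=.02);manip.dwell(1.3);s=manip.state();print(s["clock"],s["tool_pos"],s["contact_force"],s["moment"].round(2),s["gripper_width"])
c=snap("scene","4");P=cloud(c)
a=np.deg2rad(11.8);d=(P[...,:2]-p)@np.array([[np.cos(a),-np.sin(a)],[np.sin(a),np.cos(a)]])*1000;Z=P[...,2]*1000
k=(d[...,0]>16)&(d[...,0]<38)&(abs(d[...,1])<11)&(Z>83)&(Z<100);o=d[k];A=np.c_[o[:,0],np.ones(len(o))];print(len(o),np.linalg.lstsq(A,Z[k],rcond=None)[0],Z[k].mean(),o.max(0))
k=(abs(d[...,0])<14)&(abs(d[...,1])<8)&(Z>138);print(np.sort(Z[k]).round(1)[-15:],len(Z[k]))
i=c["image"];cv2.imwrite("pics/s4c.png",cv2.convertScaleAbs(cv2.resize(i[205:260,315:355],None,fx=10,fy=10,interpolation=2)[:600],alpha=1.8))
```

```text
16.1667 [0.54508407 0.0509232  0.09909248] [-3.43168174  1.11629341  8.88730614] [0.06 0.64 0.01] 0.018043387251465443
50 [-0.09297427 90.10045508] 87.56162860058038 [35.72932267  8.36361792]
[477.8 477.8 477.8 477.9 477.9 477.9 477.9 478.  478.2 478.2 478.3 478.8
 478.8 478.8 479.1] 75
```

View pics/s4c.png

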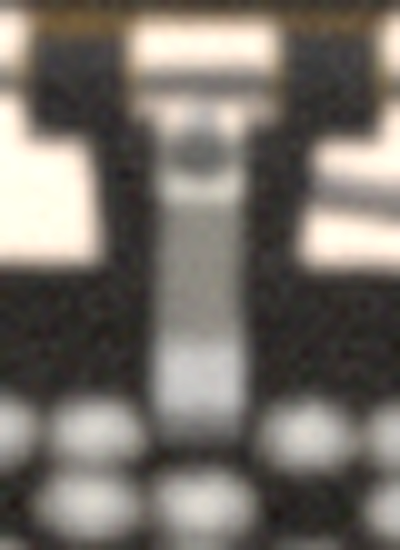

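Run:
```python
from h import *
c=dict(np.load("/tmp/scene_4.npz"));P=cloud(c);p=[.5448,.0508]
a=np.deg2rad(11.8);d=(P[...,:2]-p)@np.array([[np.cos(a),-np.sin(a)],[np.sin(a),np.cos(a)]])*1000;Z=P[...,2]*1000
def fit(kk,n):
    o=d[kk];A=np.c_[o,np.ones(len(o))];print(n,len(o),np.linalg.lstsq(A,Z[kk],rcond=None)[0].round(3),Z[kk].mean().round(2),Z[kk].std().round(2))
fit((d[...,0]>15)&(d[...,0]<33)&(abs(d[...,1])<8)&(Z>85)&(Z<100),"foot")
fit((d[...,0]>20)&(d[...,0]<100)&(d[...,1]>20)&(d[...,1]<90)&(Z>75)&(Z<86),"holder")
# body front face: x vs z
k=(abs(d[...,1])<7)&(abs(d[...,0])<22)&(Z>94)&(Z<138)
A=np.c_[Z[k],np.ones(k.sum())];print("body x vs z",k.sum(),np.linalg.lstsq(A,d[k][:,0],rcond=None)[0],d[k][:,0].std())
k=(abs(d[...,1])<7)&(abs(d[...,0])<22)&(Z>132)&(Z<165);print(np.c_[d[k],Z[k]].round(0)[:40])
```

```text
foot 32 [-6.8000e-02 -2.9000e-02  8.9845e+01] 88.21 1.84
holder 606 [-3.000e-03 -1.000e-03  7.865e+01] 78.4 1.54
body x vs z 105 [-0.18476721 31.66490381] 4.898146269229548
[[ -5.  -4. 145.]
 [ -3.  -2. 147.]
 [ -4.   0. 146.]
 [ -4.   3. 146.]
 [ -3.  -4. 144.]
 [ -5.  -2. 143.]
 [  1.   0. 147.]
 [  2.   3. 148.]
 [-13.  -7. 134.]
 [ -0.  -4. 143.]
 [  3.  -2. 146.]
 [  2.   0. 145.]
 [  3.   3. 146.]
 [-10.   5. 136.]
 [ -0.  -7. 140.]
 [ -3.  -4. 138.]
 [  1.  -2. 142.]
 [ -2.   0. 139.]
 [ -4.   3. 137.]
 [ -4.   5. 138.]
 [  2.  -7. 139.]
 [ -2.  -4. 136.]
 [  0.  -2. 138.]
 [ -2.   0. 136.]
 [  3.   3. 140.]
 [ -2.   5. 137.]
 [  3.  -6. 137.]
 [  6.  -4. 139.]
 [  6.  -2. 139.]
 [  4.   0. 138.]
 [  5.   3. 139.]
 [  6.   5. 139.]
 [  5.  -6. 136.]
 [  6.  -4. 137.]
 [  6.  -2. 137.]
 [  7.   0. 137.]
 [  5.   3. 136.]
 [  7.   5. 137.]
 [  5.  -6. 133.]
 [  6.  -4. 134.]]
```

Run:
```python
from h import *
from cell import manip
p=np.array([.5448,.0508]);g=np.array([.4546,-.2086])
manip.move_linear((*p,.20),rate=.15)
manip.move_pose((*g,.20),ori(np.deg2rad(4.6),True));s=manip.state();print(s["tool_pos"])
manip.move_linear((*g,.20),rate=.1)
manip.dwell(.2);f0=manip.state()["contact_force"]
manip.move_linear((*g,.06),rate=.15)
manip.move_linear((*g,.0505),rate=.04)
for z in(.0497,.0492,.0488,.0484):
    manip.move_linear((*g,z),rate=.02);s=manip.state();df=s["contact_force"]-f0;print(z,s["tool_pos"].round(4),df.round(2),s["moment"].round(2))
    if df[2]>3.5:break
manip.set_gripper(.05);manip.dwell(.2)
manip.move_linear((*g,.13),rate=.15)
s=manip.state();print(s["clock"],s["contact_force"])
o=ori(np.deg2rad(9.2),True)
manip.move_pose((.4506+.0005,.3014+.001,.16),o)
print(manip.state()["clock"],manip.state()["tool_pos"])
snap("scene","5");snap("top","5")
i=cv2.imread("pics/scene_5.png");cv2.imwrite("pics/s5c.png",cv2.convertScaleAbs(cv2.resize(i[180:280,130:290],None,fx=5,fy=5,interpolation=2)[:600],alpha=1.5))
```

```text
[ 0.45475104 -0.20790626  0.19955933]
0.0497 [ 0.4546 -0.2086  0.0497] [-0.45  1.4   0.75] [-0.    0.15  0.01]
0.0492 [ 0.4546 -0.2086  0.0492] [ 0.06  1.34 -0.27] [-0.01  0.16  0.03]
0.0488 [ 0.4546 -0.2086  0.0491] [-1.72  1.5   3.96] [ 0.07  0.38 -0.01]
22.3083 [-0.71389992 -0.18203502 -0.34557414]
24.1667 [0.45142393 0.30159462 0.15977031]
```

View pics/s5c.png

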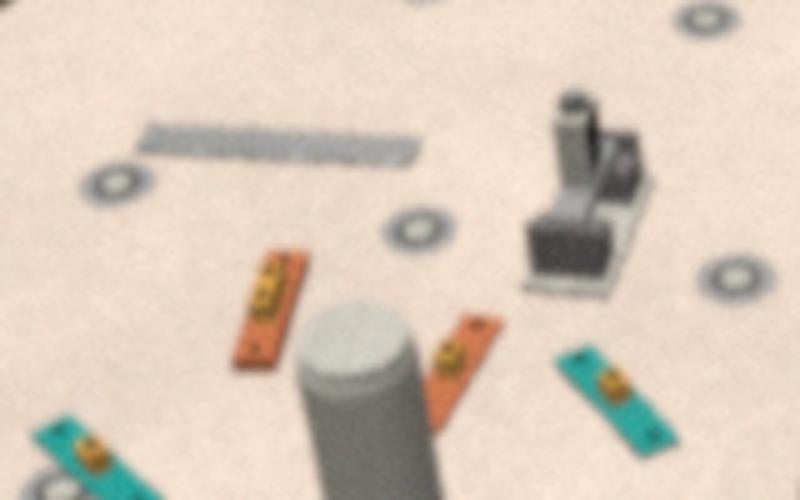

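View pics/top_5.png

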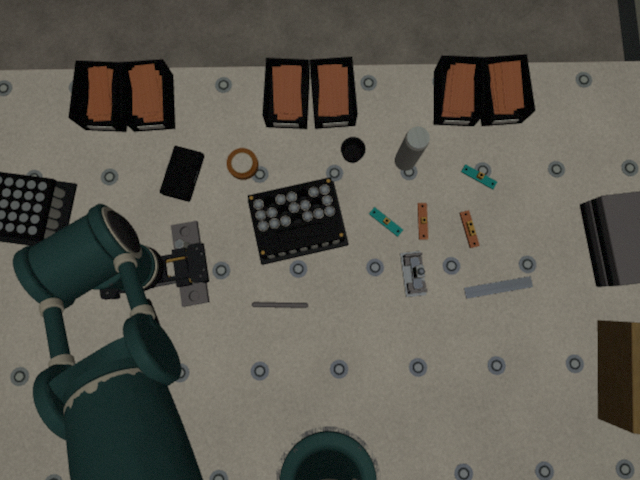

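```bash
python3 - <<'E'
import numpy as np
m=np.array([[.6148,.1153],[.6304,.0423],[.5954,.0859],[.6107,.0128],[.5764,.0565]])
# local y grows to +y (left) : col1 = +75
g=np.array([[50,50],[50,-25],[25,25],[25,-50],[0,0]])/1000
A=g-g.mean(0);B=m-m.mean(0);U,S,V=np.linalg.svd(A.T@B);Rm=(U@V).T
print(np.degrees(np.arctan2(Rm[1,0],Rm[0,0])),(S.sum()/(A**2).sum()));f=A@Rm.T+m.mean(0);print(f.round(4),((m-f)*1000).round(2))
np.save("/tmp/bores.npy",f)
E
python3 - <<'E'
from h import *
from cell import manip
s=manip.state();o=s["tcp_rot"];q=np.array([.4506+.0008,.3014+.001])
manip.move_linear((*q,.10),rate=.15);f0=manip.state()["contact_force"]
manip.move_linear((*q,.045),rate=.08);s=manip.state();print(s["contact_force"]-f0)
manip.set_gripper(0,force=20);s=manip.state();print(s["clock"],s["gripper_width"],s["tool_pos"],s["contact_force"]-f0,s["moment"].round(3))
manip.move_linear((*q,.16),rate=.15);manip.dwell(.1);s=manip.state();print(s["clock"],s["gripper_width"],s["tool_pos"],s["contact_force"]-f0)
snap("scene","6")
i=cv2.imread("pics/scene_6.png");cv2.imwrite("pics/s6c.png",cv2.convertScaleAbs(cv2.resize(i[140:300,360:520],None,fx=3.7,fy=3.7,interpolation=2)[:600],alpha=1.5))
E
```

```text
11.833276551147389 0.9957231550800147
[[0.6149 0.1156]
 [0.6302 0.0422]
 [0.5955 0.086 ]
 [0.6109 0.0126]
 [0.5762 0.0564]] [[-0.06 -0.3 ]
 [ 0.16  0.11]
 [-0.12 -0.1 ]
 [-0.2   0.2 ]
 [ 0.22  0.09]]
[-0.83426517  0.22174386  0.40834995]
26.2083 0.02007325138137932 [0.4516168  0.30258738 0.04531776] [-0.9284877  -0.43961086  0.10560089] [-0.035  0.129 -0.007]
27.225 0.020698225056013965 [0.45037437 0.301793   0.15835103] [-0.49893898 -0.4199801  -0.87724039]
```

View pics/s6c.png

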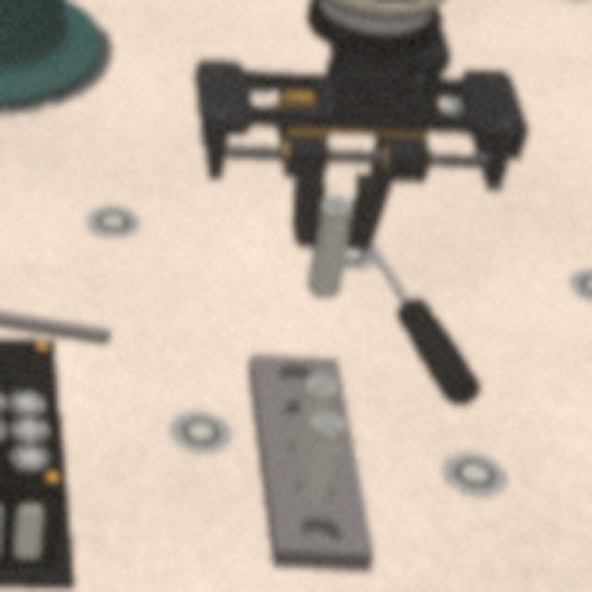

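```bash
cat > ins.py <<'E'
from h import *
from cell import manip
def insert(b,yaw=np.deg2rad(9.2),zend=.083):
    o=ori(yaw,True)
    manip.move_pose((*b,.16),o);manip.move_linear((*b,.128),rate=.12);manip.dwell(.2);f0=manip.state()["contact_force"];print("f0",f0.round(2),manip.state()["tool_pos"].round(4))
    for z in(.123,.119,.115,.108,.100,.092,zend):
        manip.move_linear((*b,z),rate=.05);s=manip.state();df=s["contact_force"]-f0;print(z,s["tool_pos"].round(4),df.round(2))
        if df[2]>5 or np.hypot(df[0],df[1])>8: print("CONTACT");return False
    return True
E
python3 - <<'E'
from ins import *
b=np.load("/tmp/bores.npy")[4]+[.0008,.001]
ok=insert(b);print(ok,manip.state()["clock"])
snap("scene","7")
E
```

```text
f0 [-0.9  -0.59 -0.71] [0.5777 0.0577 0.129 ]
0.123 [0.5767 0.0573 0.1228] [1.65 0.03 0.13]
0.119 [0.5766 0.0573 0.1186] [ 0.79  0.26 -0.69]
0.115 [0.5767 0.0574 0.1146] [0.46 1.43 0.87]
0.108 [0.5764 0.0574 0.1073] [ 0.43  0.41 -0.  ]
0.1 [0.5765 0.0574 0.0993] [ 0.54 -0.03  0.13]
0.092 [0.5765 0.0574 0.0914] [ 1.07  0.6  -0.85]
0.083 [0.5765 0.0574 0.0824] [0.61 1.44 0.01]
True 30.95
```

```bash
cat >> ins.py <<'E'
def pick(q,yaw=np.deg2rad(9.2)):
    o=ori(yaw,True);manip.set_gripper(.045)
    manip.move_pose((*q,.14),o);manip.move_linear((*q,.10),rate=.12);f0=manip.state()["contact_force"]
    manip.move_linear((*q,.045),rate=.08);s=manip.state();print("pick",(s["contact_force"]-f0).round(2))
    manip.set_gripper(0,force=20);manip.move_linear((*q,.16),rate=.15);s=manip.state();print(s["clock"],s["gripper_width"])
    return s["gripper_width"]>.018
def release(b,zend=.083):
    manip.set_gripper(.04);manip.dwell(.3);manip.move_linear((*b,.15),rate=.15)
E
python3 - <<'E'
from ins import *
B=np.load("/tmp/bores.npy")+[.0008,.001]
release(B[4])
if pick(np.array([.4884,.3078])+[.0008,.001]):
    if insert(B[2]): release(B[2])
print(manip.state()["clock"])
i=snap("scene","8")["image"]
cv2.imwrite("pics/s8c.png",cv2.convertScaleAbs(cv2.resize(i[150:310,280:480],None,fx=4,fy=4,interpolation=2)[:600],alpha=1.5))
E
```

```text
pick [-0.71 -0.61  1.3 ]
36.4333 0.020485019599835088
f0 [-0.03  0.61 -1.14] [0.597  0.0874 0.1291]
0.123 [0.5961 0.0869 0.1228] [ 0.35 -0.97  0.05]
0.119 [0.596  0.0869 0.1186] [ 0.24 -0.78  0.85]
0.115 [0.596  0.0869 0.1145] [-0.04 -0.73  0.09]
0.108 [0.5958 0.087  0.1073] [-0.27 -0.09  0.69]
0.1 [0.5958 0.087  0.0993] [-0.2   0.21 -0.09]
0.092 [0.5958 0.087  0.0914] [-0.4  -0.14  0.77]
0.083 [0.5958 0.0869 0.0823] [-0.5  -0.46  0.52]
41.3917
```

View pics/s8c.png

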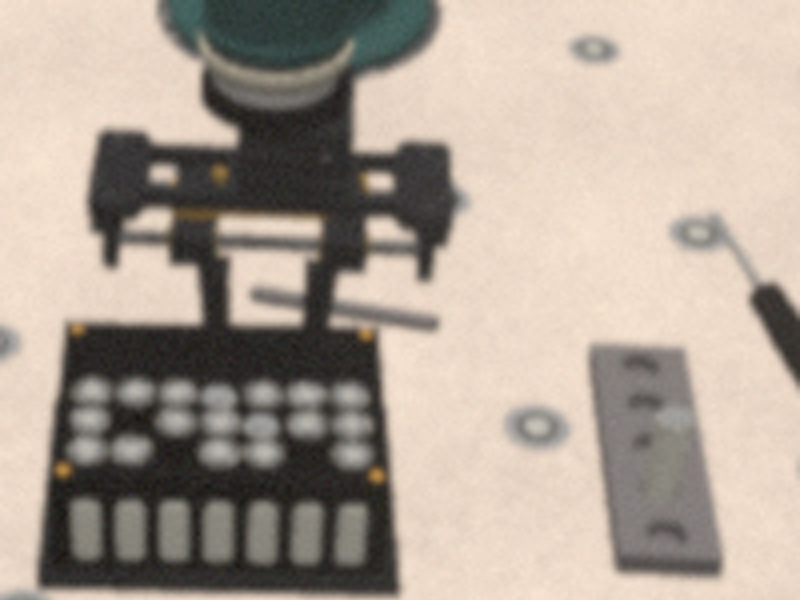

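Both cells are down. Now the third, into the next bore.

Run:
```python
from ins import *
B=np.load("/tmp/bores.npy")+[.0008,.001]
if pick(np.array([.5256,.3138])+[.0008,.001]):
    if insert(B[0]): release(B[0])
manip.move_pose((.45,.25,.22),ori(np.deg2rad(9.2),True))
print(manip.state()["clock"])
snap("scene","9");c=snap("top","9")
i=c["image"];cv2.imwrite("pics/t9.png",cv2.convertScaleAbs(cv2.resize(i[120:320,240:540],None,fx=2.6,fy=2.6,interpolation=2),alpha=1.6))
from meas import *
P=cloud(c);Z=P[...,2]*1000
for b in np.load("/tmp/bores.npy"):
    u,v=proj(c,(*b,.08)).round().astype(int);print(b,np.nanmedian(Z[v-1:v+2,u-1:u+2]).round(1))
Z=Z/1000;X,Y=P[...,0],P[...,1];g=cv2.medianBlur(np.nan_to_num(Z).astype(np.float32),3)
for n,x0,x1,y0,y1 in(("thin",.52,.68,-.29,-.2),("thick",.51,.65,-.42,-.29)):
  for nm,lo,hi in(("bar",.003,.03),("blk",.0145,.03)):
    k=(X>x0)&(X<x1)&(Y>y0)&(Y<y1)&(g>lo)&(g<hi)
    k=max(comps(k,P,0,0,3),key=lambda a:a.sum());print(n,nm,k.sum(),rect(P[k][:,:2]),P[k][:,:2].mean(0),np.median(Z[k]))
```

```text
pick [-0.6  -0.58  0.28]
45.4 0.020519499374865142
f0 [-0.1  -0.71 -0.85] [0.6163 0.1171 0.1291]
0.123 [0.6154 0.1165 0.1228] [ 0.16  0.52 -0.18]
0.119 [0.6153 0.1165 0.1185] [0.43 0.59 0.46]
0.115 [0.6153 0.1165 0.1145] [-0.42  1.15  0.23]
0.108 [0.6151 0.1165 0.1073] [0.37 0.95 0.14]
0.1 [0.6151 0.1165 0.0993] [-0.51  1.3   0.38]
0.092 [0.6152 0.1165 0.0913] [-0.4   0.67 -0.93]
0.083 [0.6151 0.1165 0.0823] [0.19 0.53 0.29]
51.1583
[0.61486174 0.11559871] 79.7
[0.63024158 0.04219258] 27.0
[0.59551964 0.08600339] 77.9
[0.61089948 0.01259725] 25.2
[0.57617755 0.05640806] 78.2
thin bar 322 ((620.688232421875, -234.9847412109375), (88.6722412109375, 24.014244079589844), 1.986831545829773) [ 0.61980615 -0.23446401] 0.0052253475964634255
thin blk 31 ((621.4297485351562, -234.62911987304688), (12.253111839294434, 12.465522766113281), 83.4775619506836) [ 0.62118479 -0.23447398] 0.018891853580599752
thick bar 376 ((558.7442626953125, -349.56854248046875), (89.48297119140625, 27.838115692138672), 13.527932167053223) [ 0.55669877 -0.34584016] 0.01076087343330312
thick blk 91 ((556.9446411132812, -347.4184265136719), (33.913299560546875, 13.092741012573242), 16.197265625) [ 0.55684356 -0.34658233] 0.023858371722631274
```

View pics/t9.png

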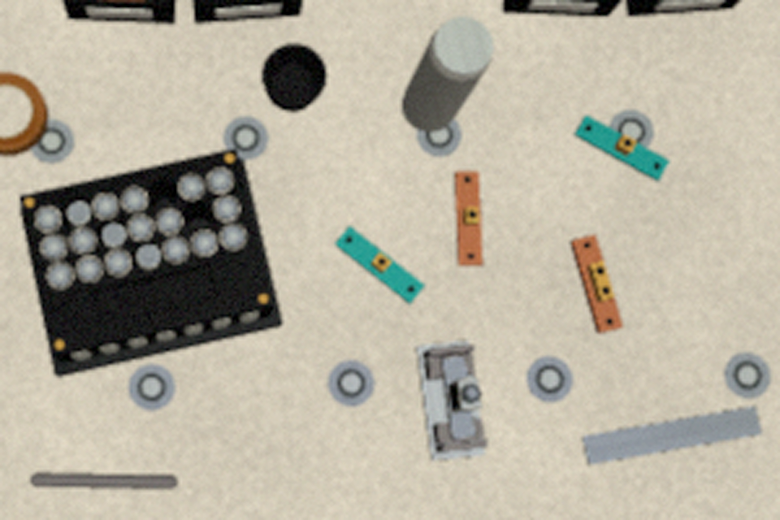

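```bash
cat > bar.py <<'E'
from meas import *
def thick(c):
    hsv=cv2.cvtColor(c["image"],cv2.COLOR_BGR2HSV);P=cloud(c);X,Y,Z=P[...,0],P[...,1],P[...,2]
    k=(hsv[...,1]>90)&(hsv[...,0]<28)&(X>.45)&(X<.7)&(Y>-.46)&(Y<-.28)&(Z<.03)
    k=max(comps(k,P,0,0,30),key=lambda a:a.sum());w=W(c,k,.012);r=rect(w);e=np.linalg.eigh(np.cov(w.T))[1][:,1];e*=np.sign(e[0])
    print(k.sum(),r,w.mean(0),np.degrees(np.arctan2(e[1],e[0])))
    g=cv2.medianBlur(np.nan_to_num(Z).astype(np.float32),3);b=k&(g>.016);w2=W(c,b,.024);print(b.sum(),w2.mean(0),rect(w2))
E
python3 - <<'E'
from bar import *
thick(dict(np.load("/tmp/top_9.npz")));thick(dict(np.load("/tmp/top0.npz")));
c=dict(np.load("/tmp/top_9.npz"));cv2.imwrite("pics/thick.png",cv2.convertScaleAbs(cv2.resize(c["image"][195:260,440:505],None,fx=8,fy=8,interpolation=2),alpha=1.6))
E
```

```text
360 ((555.624267578125, -345.22430419921875), (86.98429870605469, 23.657413482666016), 13.346162796020508) [ 0.55552371 -0.34507093] 12.911151719587526
76 [ 0.55661621 -0.3459208 ] ((556.4906616210938, -345.8200988769531), (33.29487991333008, 12.745251655578613), 14.712735176086426)
361 ((555.6078491210938, -345.086181640625), (86.96173095703125, 23.609350204467773), 12.94662857055664) [ 0.55522926 -0.345137  ] 12.85045329653464
77 [ 0.55641377 -0.34587696] ((556.7747192382812, -345.7838439941406), (33.48288345336914, 13.169829368591309), 10.343124389648438)
```

View pics/thick.png

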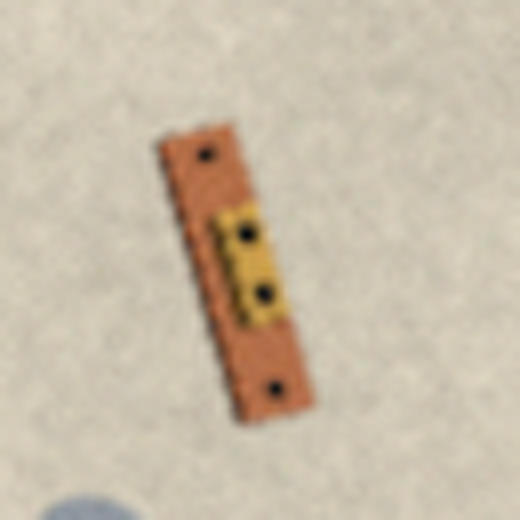

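Run:
```python
from bar import *
from cell import manip
q=np.array([.5562,-.3443]);o=ori(np.deg2rad(13),True)
manip.move_pose((*q,.22),o);manip.set_gripper(.04)
manip.move_linear((*q,.08),rate=.15);manip.move_linear((*q,.035),rate=.08)
manip.dwell(.1);f0=manip.state()["contact_force"]
manip.move_linear((*q,.0125),rate=.04);s=manip.state();print(s["tool_pos"],(s["contact_force"]-f0).round(2))
if s["contact_force"][2]-f0[2]<4:
    manip.set_gripper(0,force=30);s=manip.state();print(s["clock"],s["gripper_width"],(s["contact_force"]-f0).round(2))
    manip.move_linear((*q,.06),rate=.1);manip.move_linear((*q,.2),rate=.2);manip.dwell(.1);s=manip.state();print(s["clock"],s["gripper_width"],(s["contact_force"]-f0).round(2))
i=snap("scene","10")["image"];snap("top","10")
cv2.imwrite("pics/s10.png",cv2.convertScaleAbs(cv2.resize(i[80:260,130:330],None,fx=3.3,fy=3.3,interpolation=2),alpha=1.5))
```

```text
[ 0.55615281 -0.34425592  0.01228655] [ 1.4  -0.04 -0.41]
56.7667 0.012099028702006761 [ 1.02 -0.76 -0.39]
58.3417 0.011422043364476234 [ 0.58 -0.46 -3.13]
```

View pics/s10.png

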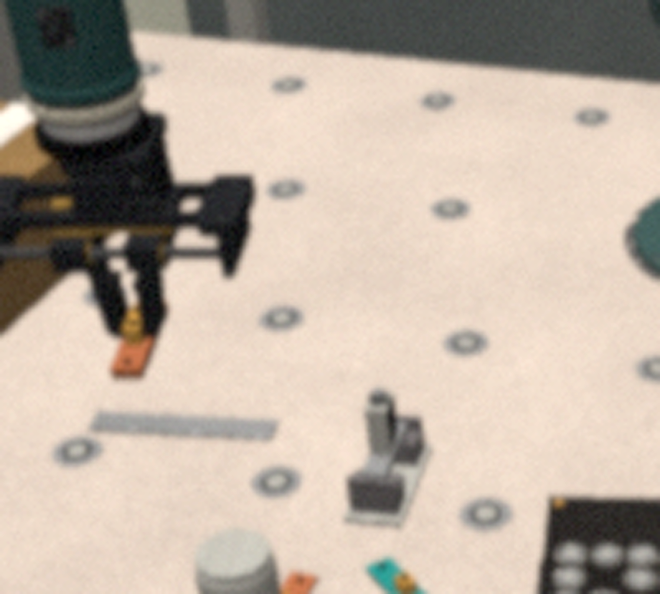

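Run:
```python
from bar import *
from cell import manip,inverse_kinematics
p=np.array([.5447,.0507]);o=ori(np.deg2rad(101.8),True);print(inverse_kinematics((*p,.2),o))
manip.move_pose((*p,.2),o);manip.move_linear((*p,.12),rate=.15);manip.dwell(.2);s=manip.state();print(s["clock"],s["tool_pos"],s["gripper_width"])
c=snap("scene","11");snap("top","11");i=c["image"]
cv2.imwrite("pics/s11.png",cv2.convertScaleAbs(cv2.resize(i[140:310,270:400],None,fx=3.5,fy=3.5,interpolation=2),alpha=1.5))
P=cloud(c);hsv=cv2.cvtColor(i,cv2.COLOR_BGR2HSV)
a=np.deg2rad(11.8);d=(P[...,:2]-p)@np.array([[np.cos(a),-np.sin(a)],[np.sin(a),np.cos(a)]])*1000;Z=P[...,2]*1000
k=(hsv[...,1]>90)&(hsv[...,0]<28)&(abs(d[...,0])<40)&(abs(d[...,1])<70)&(Z>95)&(Z<135)
o=d[k];print(k.sum(),o.min(0),o.max(0),np.polyfit(o[:,1],o[:,0],1),np.polyfit(o[:,1],Z[k],1))
```

```text
[ 0.04727912  0.05078805  1.922097    0.          1.1687076  -0.15866973]
60.7917 [0.54590963 0.05068578 0.12152627] 0.011964147890729441
226 [-11.46325784 -45.58275748] [23.91548924 40.65787175] [5.03454722e-03 9.87423047e+00] [1.23247290e-02 1.15099898e+02]
```

View pics/s11.png

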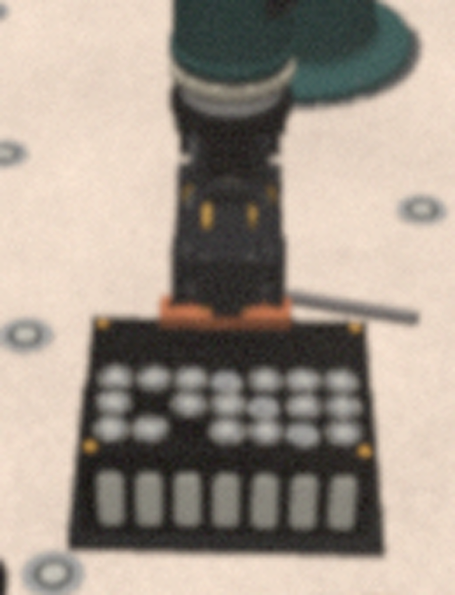

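Run:
```python
from bar import *
from cell import manip
p=np.array([.5447-.0005,.0507+.0024])
manip.move_linear((*p,.105),rate=.1);manip.dwell(.2);f0=manip.state()["contact_force"]
for z in(.097,.0935,.0915,.0895,.0875,.0855,.084,.083,.0822,.0816,.081):
    manip.move_linear((*p,z),rate=.04);s=manip.state();df=s["contact_force"]-f0;print(z,s["tool_pos"].round(4),df.round(2))
    if df[2]>4 or np.hypot(*df[:2])>8: break
print(s["clock"])
```

```text
0.097 [0.5437 0.053  0.0965] [-0.62  0.51 -0.62]
0.0935 [0.544  0.0531 0.0932] [-0.98  0.51  0.12]
0.0915 [0.5441 0.0531 0.0914] [0.17 0.34 0.25]
0.0895 [0.5441 0.0531 0.0893] [0.26 0.15 0.45]
0.0875 [0.544  0.0531 0.0873] [-0.62 -0.48  0.44]
0.0855 [0.544  0.0531 0.0853] [0.42 0.42 0.39]
0.084 [0.5441 0.0531 0.0839] [-0.49 -0.28  0.81]
0.083 [0.5441 0.0531 0.0829] [-0.44  0.17  0.54]
0.0822 [0.5443 0.0531 0.0828] [-3.21 -0.08  6.86]
63.7417
```

Run:
```python
from bar import *
from cell import manip
manip.set_gripper(.026);manip.dwell(.2);p=manip.state()["tool_pos"]
manip.move_linear((p[0],p[1],.2),rate=.12)
manip.move_pose((.40,.30,.3),ori(np.deg2rad(11.8),True));manip.dwell(.2)
print(manip.state()["clock"])
c=snap("top","12");i=c["image"];cs=snap("scene","12")
P=cloud(c);Z=P[...,2]*1000
a=np.deg2rad(11.8);ch=np.array([.5440,.0498]);d=(P[...,:2]-ch)@np.array([[np.cos(a),-np.sin(a)],[np.sin(a),np.cos(a)]])*1000
hsv=cv2.cvtColor(i,cv2.COLOR_BGR2HSV)
k=(hsv[...,1]>90)&(hsv[...,0]<28)&(abs(d[...,0])<25)&(abs(d[...,1])<60)
b=k&(Z<88);print("bar px",k.sum(),d[b].min(0).round(1),d[b].max(0).round(1),"z",np.median(Z[b]).round(2),np.polyfit(d[b][:,1],Z[b],1).round(3),np.polyfit(d[b][:,0],Z[b],1).round(3))
t=(d[...,0]>-32)&(d[...,0]<-17)&(abs(d[...,1])<60);print("holder top z",np.median(Z[t]).round(2))
t=(d[...,0]<100)&(d[...,0]>16)&(abs(d[...,1])<85);print("cells area",np.median(Z[t]).round(2))
for q in np.load("/tmp/bores.npy"):
    u,v=proj(c,(*q,.08)).round().astype(int);print(q.round(4),np.nanmedian(Z[v-2:v+3,u-2:u+3]).round(1))
cv2.imwrite("pics/t12.png",cv2.convertScaleAbs(cv2.resize(i[165:275,240:360],None,fx=5,fy=5,interpolation=2),alpha=1.6))
cv2.imwrite("pics/s12.png",cv2.convertScaleAbs(cv2.resize(cs["image"][150:340,120:440],None,fx=2.5,fy=2.5,interpolation=2),alpha=1.6))
```

```text
67.5167
bar px 515 [-24.9 -56.7] [20.9 58.6] z 79.11 [-5.0000e-03  7.8071e+01] [ 0.123 78.059]
holder top z 78.84
cells area 79.82
[0.6149 0.1156] 78.9
[0.6302 0.0422] 29.2
[0.5955 0.086 ] 80.0
[0.6109 0.0126] 26.4
[0.5762 0.0564] 79.6
```

View pics/t12.png

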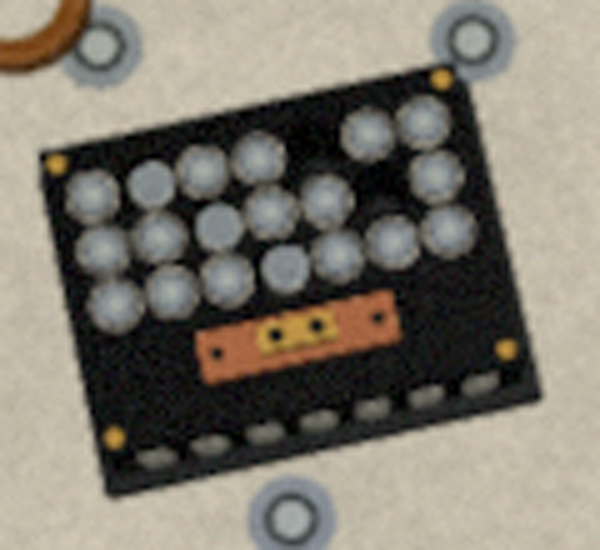

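View pics/s12.png

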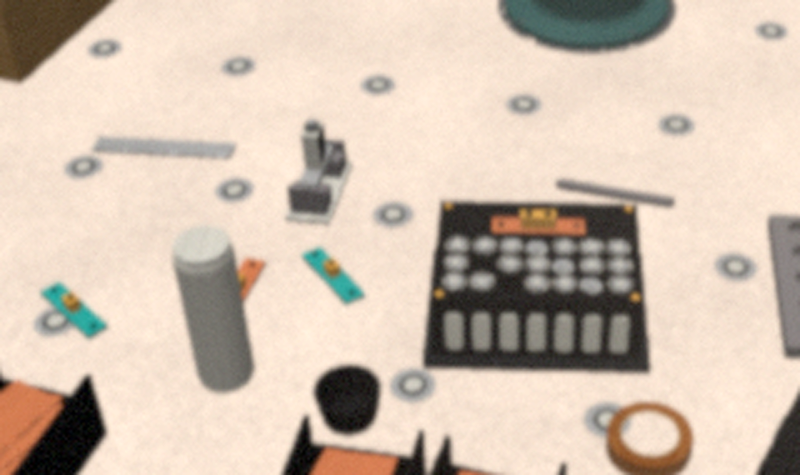

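View pics/top_12.png

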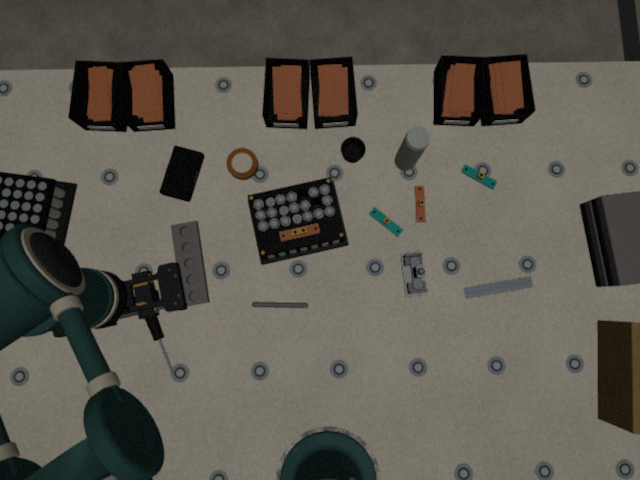

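Run:
```python
from meas import *
c=dict(np.load("/tmp/top_12.npz"));P=cloud(c);Z=P[...,2]*1000
a=np.deg2rad(11.8);ch=np.array([.5440,.0498]);d=(P[...,:2]-ch)@np.array([[np.cos(a),-np.sin(a)],[np.sin(a),np.cos(a)]])*1000
hsv=cv2.cvtColor(c["image"],cv2.COLOR_BGR2HSV)
k=(hsv[...,1]>90)&(hsv[...,2]>60)&(abs(d[...,0])<25)&(abs(d[...,1])<60)
print(k.sum(),d[k].min(0).round(1),d[k].max(0).round(1))
for s in(-1,1):
    b=k&(d[...,1]*s>22);print("end",s,b.sum(),Z[b].mean().round(2))
f=(~k)&(abs(d[...,0])<33)&(abs(d[...,1])<75)&((abs(d[...,1])>54)|(abs(d[...,0]+24)<6));print("holder",f.sum(),Z[f].mean().round(2))
X,Y=P[...,0],P[...,1];reg=(X>.37)&(X<.55)&(Y>-.28)&(Y<-.14)
b=reg&(Z>83.5)&(Z<93);print("gauge top",b.sum(),P[b][:,:2].mean(0),"max z",np.nanmax(Z[reg]),rect(P[reg&(Z>20)&(Z<55)][:,:2]))
```

```text
408 [ -9.2 -43. ] [13.4 46.7]
end -1 98 79.27
end 1 109 78.48
holder 908 76.67
gauge top 78 [ 0.45467094 -0.20920742] max z 97.72188977009921 ((454.6197814941406, -209.44287109375), (90.00731658935547, 40.099334716796875), 4.737547397613525)
```

Run:
```python
from cell import manip,order
print(order.close_job());print(manip.state()["clock"])
```

```text
the job is handed in; nothing more can be done
None
the job is handed in; nothing more can be done
```

The job is done and handed in at about 67.5 s on the robot's clock, well inside the 210 s limit. No verdict is reported.

- **Depth:** I seated the gauge's foot flat across the channel with 9–12 N and held it for more than 2 s. The first-contact height, the seated height and the knob rise (about 4 mm) all gave a 10 mm channel. I then stood the gauge back upright on its rest, and its position afterwards matched the start to within 1 mm.
- **Cells:** The tray held three cells. All three went button up into open bores with no jamming, and their tops now read level with the holder's top to within the depth noise. The other two bores stay empty.
- **Busbar:** I laid the thick copper bar, the one with the long brass block, in the channel. Its two ends read 79.3 and 78.5 mm against 78.8 mm for the holder's top, so it is flush.
- **Bystanders:** They look undisturbed in the last pictures. The thin bar was knocked about 4 cm by the scene during the run, and I did not touch it.

**Checks that disagreed:**
- The two cameras differed by 2–3 mm at the holder. I corrected for this by comparing them with the gripped gauge.
- Two holder-height readings, 76.7 and 78.8 mm, did not agree. The lower one was a mean over a loose area around the channel, so I used the 78.8 mm median.
- A camera fit of the foot's slope was too noisy to settle whether it was flat. I took flatness from the seated tool height, which came within about 0.1 mm of the expected value.

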